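# Free the empty core in the cling-film dispenser and hold its sprung pin back

### The arm

A 6-joint arm with a two-finger parallel gripper is mounted at the origin on a cart in front of the work surface, level with it; the furniture and walls round the work are solid. World frame = base frame: x ahead of the robot, y to its left, z up, the work surface at z = 0. Lengths are in m, angles in rad, forces in N, time in s.
With the tool pointing down it reaches from about 0.35 to 0.975 m from the base axis. Payload 17.4 kg.
Tool frame: the origin (TCP) lies midway between the tips of the shut fingers; the grasp point (between the pads) lies 19 mm behind it; z points along the fingers, y is the line along which they close (so a half turn about z gives the same grasp; the last joint's range is limited). The gripper opens to 85 mm and grips with 20 to 120 N. Pads are 22 mm wide; open, the fingers measure 114 mm over their backs; the gripper's body (76 mm by 85 mm) begins 54 mm behind the grasp point. The pads swing forward as they close: fully open they stand 13 mm farther back than shut.
Start: joints at [1.083, 0.116, 1.442, -0, 1.584, -0.038], TCP at [0.293, 0.608, 0.231] pointing down, gripper open.
Joint ranges: [-2.83, 2.83], [-0.83, 2.19], [0.07, 2.5], [-1.14, 4.28], [0.01, 3], [-2.97, 2.97]. Speed limits (rad/s): [1.89, 1.89, 2.22, 3.14, 3.14, 3.14].

### API

Orientations are given as a 3x3 rotation matrix whose columns are the frame's x, y, z axes.
In Python, from bench import ctrl gives the robot as it stands.
- The arm moves only by the tool shift_gripper, called after "Emit:" in YAML: its name, and indented under it one key for each argument. Schema: {"type":"object","properties":{"moves":{"type":"array","items":{"type":"object","properties":{"dx":{"type":"number"},"dy":{"type":"number"},"dz":{"type":"number"},"twist":{"type":"number"},"jaw":{"type":"number"}},"additionalProperties":false,"required":["jaw"]},"minItems":1,"maxItems":20},"only":{"type":"string"},"quiet":{"type":"boolean"},"lines":{"type":"string"}},"required":["moves"],"additionalProperties":false}. moves is a list of rows, 1 to 20 of them, each an object with the fields dx, dy, dz (the shift in shares of the most that a row can go, 1 being 50 mm), twist (a turn about the tool's z in normalised numbers (1 is pi rad)), jaw (the finger opening in m); a field left out counts as zero (the opening has to be given); each row shifts and turns the commanded pose from where the row before left it, along the tool's axes as they then stand; what a row does not reach is not made up. A row lasts 1/10 s, in which the tool goes at most 0.05 m and 0.15 rad, less where a joint would pass 70% of its speed; a pose out of reach is approached as far as the arm can. The fingers move at their own pace and stop on an object; the grip force is fixed at half the most. Time passes only in rows, so rows that do not move let the fingers close. The tool returns the time, the measured TCP pose, the force, the opening and the grip force at its end. only (a regular expression) keeps the lines of the reply that match it, lines (a string "A,B") keeps lines A to B, and quiet returns only ok. Shift and turn numbers lie between -1 and 1, and a call with a number outside is refused. Input that does not fit is refused with a message, and nothing moves.
- ctrl.read_state(): the state, without advancing time (a new reading comes with each control period).
- ctrl.capture(name): name is "scene" or "top"; returns a dict with "image" (384x512x3 uint8, red, green, blue), "intrinsics" (3x3 intrinsics, pixels), "k1" (the pictures are not rectified: a ray, as slopes to the right and down, at radius r is drawn at 1 + k1 r^2 times it, then the intrinsics apply), "R" (3x3) and "t" (3): a world point X has camera coordinates R X + t. Camera axes: x right, y down, z forward; pixel columns grow to the right and rows downward; lengths in m; the calibration is good to about 2 mm. A picture is of the moment at which its call begins. There is no depth.
- ctrl.close_job(): hands the job in; it is judged then, once.
The state is a dict: "t": time; "joint_pos": joint angles; "joint_vel": joint speeds; "joint_torque": joint torques, N m; "tool_pos": TCP position; "tcp_rot": TCP orientation; "force": force on the tool from outside, world axes, zero at the start; "ft_torque": the same for the moment, N m; "grip_width": finger opening in m; "grip_force": force on a finger pad.
Only numpy, scipy, OpenCV 4.12 (cv2) and the standard library are available. Lean on these libraries where they do the work, as an engineer would, in place of code of your own. Each camera call takes 0.05 s, during which the arm holds its last target. There are 200 camera calls.

### The job

The cling-film dispenser on the worktop is used up. Swing its cover right back until it rests open on its stop and let go of it; then draw the orange tab of the sprung pin out to the red line, so that the empty cardboard core drops off the pin into the tray, and finish while still holding the tab at the line with the core lying in the tray, so that I can change the roll. Leave the other things on the worktop where they stand.

Things in the scene. Friction and masses are not known exactly. Their poses are not given: they have to be found in the camera images.
- dispenser: White tray with a grey cover, 112 (x) x 380 (y) x 62 mm high, fixed. Origin: centre of its underside. x axis from the front (steel cutter rail, toward the robot) to the back (hinge); y axis along it, -y toward the end with the sprung pin. There (y -186 to -66 mm) a grey deck, top at z 47 mm, fills the tray; the rest is open, floor at z 7 mm, and holds the core.
- cover (a joint): Angle of the cover (grey hood with a clear window) about the hinge on the tray's back rim: 0 shut, grows as its front edge swings up and back, 1.65 rad on its stop, just past upright, where it stays by its own weight; let go before about 1.2 rad it falls shut. Weighs about 0.25 kg.
- cover_hinge (a point): Middle of the cover's hinge axis (parallel to the dispenser's y axis), 56 mm behind the dispenser's centre and 62 mm above the worktop.
- cover_bar (a point): Middle of the round steel handle bar on the cover: 10 mm thick, along the dispenser's y axis, free over 76 mm between its posts, its middle 30 mm above the cover's top. Shut, it is 98 mm in front of the hinge axis and 54 mm above it; it turns with the cover. The cover's front edge is 14 mm in front of the bar.
- spring_pin (a joint): How far the pin is drawn toward the dispenser's -y end, in m: 0 at rest, 0.030 with the white pointer of the tab at the red line, 0.044 hard against the end of travel. A spring pulls it home: about 4 N at rest, 10 N at the red line. At rest the pin sticks 19 mm into the core.
- tab_grip (a point): Point to take the orange upright tab of the pin, reached from above with the cover open: middle of its thickness and width, 68 mm above the worktop. The tab is 8 mm thick along the dispenser's y axis, 34 mm wide along x, from the deck up to z 80 mm, with a white pointer at its foot to the front; at rest 105 mm from the dispenser's centre toward -y. 30 mm clear either side along y.
- red_line (a point): Front part of the red line, 3 mm wide, that crosses the deck on both sides of the tab's slot, 135 mm from the dispenser's centre toward -y; the tab's white pointer is drawn to it.
- core: Empty cardboard core, tube 34 mm outside, 28 mm inside, 246 mm long along the dispenser's y axis, hung on a fixed stub at its left (+y) end and on the sprung pin at its right end. Origin: middle of its axis, 31 mm above the worktop while it hangs.
- core_end (a point): Centre of the core's end at the sprung pin; 31 mm above the worktop while it hangs, about 24 mm when it lies in the tray.
- new_roll: Bystander: new film roll in an opened cardboard carton, 260 x 56 x 52 mm, at the right. Origin: centre of its underside.
- mug_cream: Bystander: striped mug, 86 mm wide, 90 mm high, at the back. Origin: centre of its underside.
- tumbler: Bystander: empty glass tumbler, 80 mm wide, 88 mm high, at the back. Origin: centre of its underside.
- tin_small: Bystander: low tin, 86 mm wide, 40 mm high, at the back. Origin: centre of its underside.
- rice_bowl: Bystander: white bowl, 115 mm wide, 52 mm high, at the right. Origin: centre of its underside.
- tomato: Bystander: red tomato, 60 mm, at the left. Origin: its underside.
- garlic_a: Bystander: garlic bulb, 53 mm, at the left. Origin: its underside.

How it is judged:
By the outcome, as a careful person would: the job done as asked, in the order asked, and still so for the second after the job is handed in, while the arm keeps its last pose, push and grip.
It also fails if it takes over 45 s, if anything falls off the work surface, if the arm or the gripper's body presses on something with over 40 N, if the wrist force passes 120 N, or if a joint passes its speed limit or range.

## Working session

There is one attempt and no reset: what is moved stays moved. The work goes in short steps, Python scripts to look and compute and a tool call to move; the robot and the scene stay as the last step left them, time stands still between calls to the robot, and variables do not carry over. Pictures are saved under pics/ and viewed, at most 10 in all, crops included, and the job is handed in when it is done.

```bash
ls; mkdir -p pics; python3 - <<'E'
from bench import ctrl
import cv2,numpy as np
for n in("scene","top"):
    c=ctrl.capture(n); cv2.imwrite(f"pics/{n}0.png",c["image"][:,:,::-1]); np.savez(f"pics/{n}0.npz",**c)
    print(n,c["intrinsics"].tolist(),c["k1"],c["R"].round(4).tolist(),c["t"])
s=ctrl.read_state();print(s["tool_pos"],s["tcp_rot"],s["t"],s["grip_width"])
E
```

```text
bench.py
pics
scene [[374.33475337089493, 0.0, 244.66727353062907], [0.0, 374.33475337089493, 195.85102791431382], [0.0, 0.0, 1.0]] -0.12065404659510463 [[0.4664, -0.8845, -0.0135], [-0.593, -0.3013, -0.7467], [0.6563, 0.3563, -0.6651]] [-0.26920782  0.42620911  0.99917067]
top [[403.0145823790434, 0.0, 252.67581056325608], [0.0, 403.0145823790434, 186.69711935014251], [0.0, 0.0, 1.0]] -0.076631494804112 [[-0.0017, -0.9999, 0.0133], [-0.9938, 0.0002, -0.1116], [0.1116, -0.0134, -0.9937]] [0.01118379 0.62711645 1.25414479]
[0.29342992 0.60769809 0.23061152] [[-9.00513556e-01  4.34827664e-01 -4.87106279e-04]
 [ 4.34827936e-01  9.00513058e-01 -9.48271898e-04]
 [ 2.63107109e-05 -1.06573912e-03 -9.99999432e-01]] 0.1 0.08521573138163005
```

View pics/scene0.png

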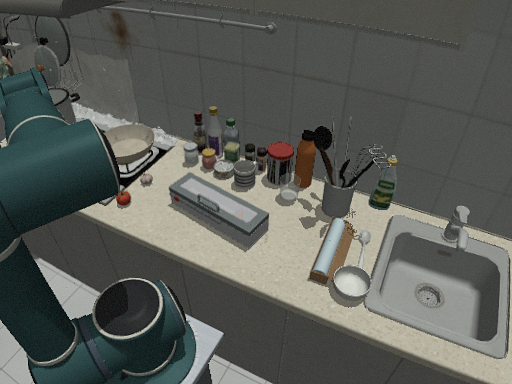

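View pics/top0.png

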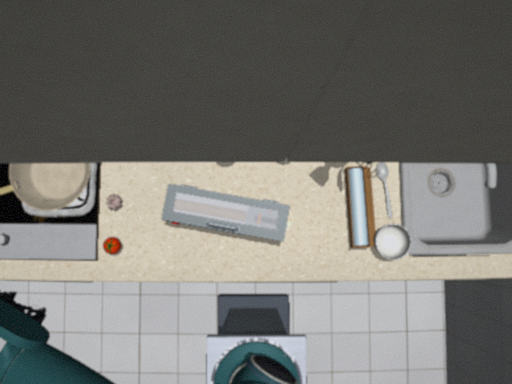

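Dispenser in the top view has corners at about (172,184), (289,205), (279,242) and (163,222). The bar is near (222,228). I'll enlarge both views.

```bash
python3 - <<'E'
import cv2,numpy as np
a=cv2.imread("pics/top0.png")[175:250,155:295];b=cv2.imread("pics/scene0.png")[170:248,160:275]
a=cv2.resize(a,(700,375)[:2],interpolation=cv2.INTER_CUBIC)
cv2.imwrite("pics/c1.png",a)
b=cv2.resize(b,None,fx=6,fy=6,interpolation=cv2.INTER_CUBIC);cv2.imwrite("pics/c2.png",b)
E
```

```text
(no output)
```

View pics/c1.png

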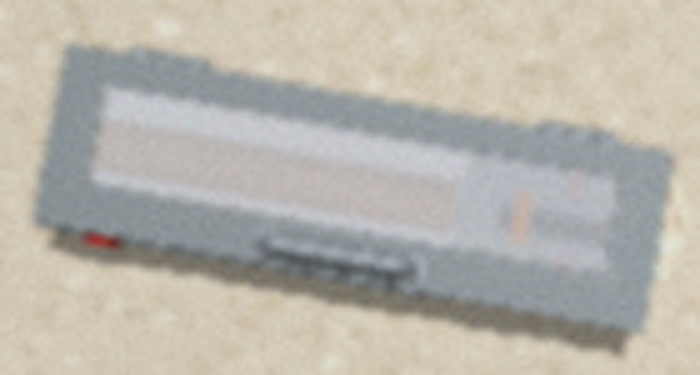

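View pics/c2.png

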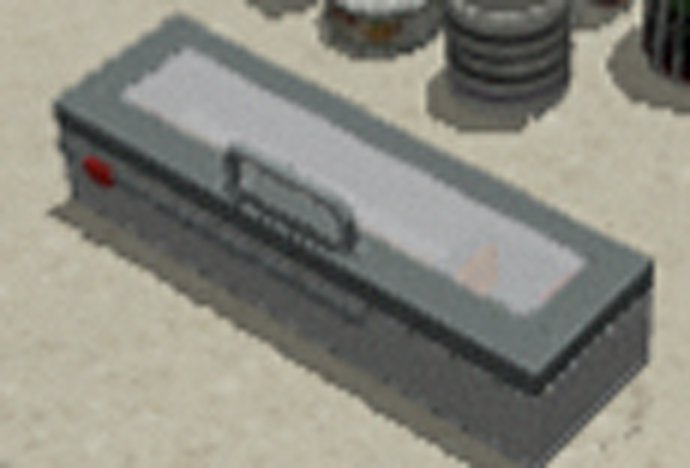

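The top crop shows the cover outline with corners (68,45), (672,155), (642,328) and (36,225), and the bar running from (265,243) to (412,270). The scene crop shows the bar's top from (233,150) to (350,218). Next: triangulate these.

```bash
cat > h.py <<'E'
import numpy as np,cv2
def ray(c,p):
    k=np.array(c["intrinsics"]);u=cv2.undistortPoints(np.array([[p]],float),k,np.array([float(c["k1"]),0,0,0]))[0,0]
    R=np.array(c["R"]);d=R.T@np.array([u[0],u[1],1]);return -R.T@np.array(c["t"]),d/np.linalg.norm(d)
def plane(c,p,z):
    o,d=ray(c,p);return o+d*(z-o[2])/d[2]
def tri(c1,p1,c2,p2):
    o1,d1=ray(c1,p1);o2,d2=ray(c2,p2)
    s=np.linalg.lstsq(np.c_[d1,-d2],o2-o1,rcond=None)[0];a=o1+s[0]*d1;b=o2+s[1]*d2
    return (a+b)/2,np.linalg.norm(a-b)
def proj(c,X):
    q=np.array(c["R"])@X+c["t"];x=q[:2]/q[2];x=x*(1+float(c["k1"])*(x@x));return x*c["intrinsics"][0][0]+np.array(c["intrinsics"])[:2,2]
E
python3 - <<'E'
from h import *
np.set_printoptions(precision=4,suppress=True)
T=np.load("pics/top0.npz");S=np.load("pics/scene0.npz")
ft=lambda p:np.array(p)/5+[154.6,174.6]
fs=lambda p:np.array(p)/6+[159.6,169.6]
tp=[(68,45),(672,155),(642,328),(36,225)];sp=[(180,14),(653,262),(535,378),(57,108)]
P=[]
for a,b in zip(tp,sp): 
    print(tri(T,ft(a),S,fs(b)),end=' ');P.append(plane(T,ft(a),.086));print(P[-1],plane(S,fs(b),.086))
P=np.array(P);print("sizes",[np.linalg.norm(P[i]-P[i-1]) for i in range(4)],"centre",P.mean(0))
d=P[0]-P[1]+P[3]-P[2];print("yaw of y axis",np.arctan2(-d[0],d[1]))
for a,b in (((268,241),(233,150)),((410,267),(350,218))): print("bar",tri(T,ft(a),S,fs(b)),plane(T,ft(a),.116))
# tab top z=.08 seen in top thru window
print("tab",plane(T,ft((522,215)),.08))
E
```

```text
(array([0.6316, 0.2708, 0.0847]), np.float64(0.001465470993602181)) [0.631  0.2711 0.086 ] [0.6306 0.2691 0.086 ]
(array([ 0.5634, -0.1002,  0.0841]), np.float64(0.00032121367537396784)) [ 0.5631 -0.0998  0.086 ] [ 0.5617 -0.1011  0.086 ]
(array([ 0.4575, -0.0804,  0.0797]), np.float64(0.0015811413275137322)) [ 0.458  -0.0805  0.086 ] [ 0.4519 -0.0824  0.086 ]
(array([0.5211, 0.2888, 0.0817]), np.float64(0.0014451272516466133)) [0.5205 0.2885 0.086 ] [0.5175 0.2845 0.086 ]
sizes [np.float64(0.11185072182575308), np.float64(0.3771384620228615), np.float64(0.10691821767994111), np.float64(0.37420597260651856)] centre [0.5432 0.0948 0.086 ]
yaw of y axis -0.17448089580416218
bar (array([0.5098, 0.1449, 0.1134]), np.float64(0.0019144333821281185)) [0.5103 0.1438 0.116 ]
bar (array([0.4954, 0.0591, 0.1074]), np.float64(0.0016461411516962175)) [0.4949 0.0595 0.116 ]
tab [ 0.5268 -0.008   0.08  ]
```

Careful with the scale: shifts go in shares of 50 mm and turns go in shares of pi rad. That gives: 0.144 rad / 3.1416 = 0.0458.

Emit:
shift_gripper:
  moves:
    - {"twist":0.0458, "jaw":0.05}
    - {"twist":0.0458, "jaw":0.05}
    - {"twist":0.0458, "jaw":0.05}
    - {"twist":0.0458, "jaw":0.05}
    - {"twist":0.0458, "jaw":0.05}
    - {"twist":0.0458, "jaw":0.05}
    - {"twist":0.0458, "jaw":0.05}
    - {"twist":0.0458, "jaw":0.05}
    - {"twist":0.0455, "jaw":0.05}
    - {"jaw":0.05}
    - {"jaw":0.05}

```text
t: 1.2
tool_pos: [0.2934, 0.6078, 0.231]
tcp_rot: [[0.169, 0.986, -0.0], [0.986, -0.169, -0.0], [-0.0, -0.0, -1.0]]
force: [0.1, -0.5, -0.1]
grip_width: 0.05
grip_force: 0.0
```

```bash
python3 - <<'E'
from h import *
from bench import ctrl
np.set_printoptions(precision=4,suppress=True)
s=ctrl.read_state();R=np.array(s["tcp_rot"]);print(R,s["joint_pos"])
print("to bar",R.T@(np.array([.5022,.102,.2])-s["tool_pos"]))
S=np.load("pics/scene0.npz");T=np.load("pics/top0.npz")
for p in((245,188),(280,188),(305,187),(338,215),(290,200)):print(p,plane(S,p,0))
for z in(.4,.6,.8):print("cab",plane(T,(250,161),z))
for th in np.arange(0,1.66,.11):
    c,n=np.cos(th),np.sin(th);print(round(th,2),round(-98*c+54*n+98,1),round(98*n+54*c-54,1),end=' | ')
E
```

```text
[[ 0.1688  0.9857 -0.0002]
 [ 0.9857 -0.1688 -0.0004]
 [-0.0004 -0.0001 -1.    ]] [1.0832 0.1162 1.4418 0.     1.584  1.2528]
to bar [-0.4633  0.2911  0.0312]
(245, 188) [0.7315 0.0798 0.    ]
(280, 188) [ 0.7952 -0.0458  0.    ]
(305, 187) [ 0.8468 -0.1334  0.    ]
(338, 215) [ 0.7515 -0.3016  0.    ]
(290, 200) [ 0.7471 -0.1094  0.    ]
cab [0.6457 0.0216 0.4   ]
cab [0.6103 0.0229 0.6   ]
cab [0.5748 0.0243 0.8   ]
0.0 0.0 0.0 | 0.11 6.5 10.4 | 0.22 14.1 20.1 | 0.33 22.8 28.8 | 0.44 32.3 36.6 | 0.55 42.7 43.3 | 0.66 53.7 48.7 | 0.77 65.2 53.0 | 0.88 77.2 55.9 | 0.99 89.4 57.6 | 1.1 101.7 57.8 | 1.21 113.9 56.8 | 1.32 126.0 54.3 | 1.43 137.7 50.6 | 1.54 149.0 45.6 | 1.65 159.6 39.4 |
```

In the tool's units: -0.0386 m is -0.772, 0.0243 m is 0.486.

Emit:
shift_gripper:
  moves:
    - {"dx":-0.772, "dy":0.486, "dz":0.052, "jaw":0.05}
    - {"dx":-0.772, "dy":0.486, "dz":0.052, "jaw":0.05}
    - {"dx":-0.772, "dy":0.486, "dz":0.052, "jaw":0.05}
    - {"dx":-0.772, "dy":0.486, "dz":0.052, "jaw":0.05}
    - {"dx":-0.772, "dy":0.486, "dz":0.052, "jaw":0.05}
    - {"dx":-0.772, "dy":0.486, "dz":0.052, "jaw":0.05}
    - {"dx":-0.772, "dy":0.486, "dz":0.052, "jaw":0.05}
    - {"dx":-0.772, "dy":0.486, "dz":0.052, "jaw":0.05}
    - {"dx":-0.772, "dy":0.486, "dz":0.052, "jaw":0.05}
    - {"dx":-0.772, "dy":0.486, "dz":0.052, "jaw":0.05}
    - {"dx":-0.772, "dy":0.486, "dz":0.052, "jaw":0.05}
    - {"dx":-0.772, "dy":0.486, "dz":0.052, "jaw":0.05}
    - {"jaw":0.05}
    - {"jaw":0.05}
    - {"jaw":0.05}

```text
t: 2.7
tool_pos: [0.5003, 0.1019, 0.2002]
tcp_rot: [[0.171, 0.985, -0.0], [0.985, -0.171, 0.0], [0.0, -0.0, -1.0]]
force: [0.3, 0.6, 0.5]
grip_width: 0.0497
grip_force: 0.0
```

```bash
python3 - <<'E'
from h import *
from bench import ctrl
s=ctrl.read_state();R=np.array(s["tcp_rot"])
print("to bar",(R.T@(np.array([.5022,.102,.102])-s["tool_pos"])).round(4))
E
```

```text
to bar [0.0005 0.0019 0.0982]
```

In the tool's units: 0.03 m is 0.6, 0.02 m is 0.4.

Emit:
shift_gripper:
  moves:
    - {"dy":0.04, "dz":0.6, "jaw":0.05}
    - {"dz":0.6, "jaw":0.05}
    - {"dz":0.4, "jaw":0.05}
    - {"dz":0.36, "jaw":0.05}
    - {"jaw":0.05}
    - {"jaw":0}
    - {"jaw":0}
    - {"jaw":0}
    - {"jaw":0}
    - {"jaw":0}
    - {"jaw":0}

```text
t: 3.8
tool_pos: [0.5017, 0.1014, 0.1034]
tcp_rot: [[0.173, 0.985, -0.002], [0.985, -0.173, 0.001], [0.001, -0.002, -1.0]]
force: [-16.7, 4.3, 12.8]
grip_width: 0.0075
grip_force: 59.0
```

```bash
python3 - <<'E'
from bench import ctrl
import cv2
c=ctrl.capture("scene");b=c["image"][150:250,150:280,::-1]
cv2.imwrite("pics/c3.png",cv2.resize(b,None,fx=5,fy=5,interpolation=cv2.INTER_CUBIC))
E
```

```text
(no output)
```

View pics/c3.png

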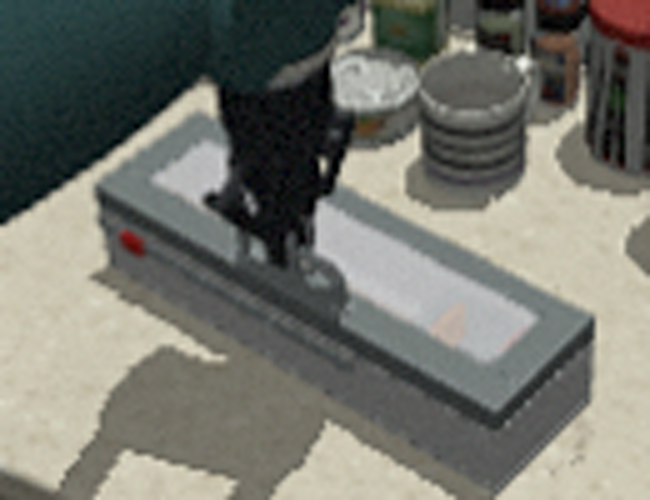

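The picture shows the fingers closed over the bar at about (275,255) with the tips below it. I'll start lifting along the arc and watch the force.

In the tool's units: -0.0054 m is -0.108, -0.005 m is -0.1.

Emit:
shift_gripper:
  moves:
    - {"dy":0.06, "dz":-0.1, "jaw":0}
    - {"dy":0.07, "dz":-0.108, "jaw":0}
    - {"dy":0.074, "dz":-0.1, "jaw":0}
    - {"dy":0.078, "dz":-0.094, "jaw":0}
    - {"jaw":0}

```text
t: 4.35
tool_pos: [0.5154, 0.099, 0.1241]
tcp_rot: [[0.173, 0.985, -0.003], [0.985, -0.173, 0.001], [0.001, -0.003, -1.0]]
force: [-23.2, 3.4, 16.6]
grip_width: 0.0075
grip_force: 59.5
```

Radial outward force means my arc is about 2 mm too tight, so I'll correct outward and carry on.

In the tool's units: 0.0048 m is 0.096, 0.0047 m is 0.094.

Emit:
shift_gripper:
  moves:
    - {"dy":-0.032, "dz":-0.028, "jaw":0}
    - {"dy":0.084, "dz":-0.088, "jaw":0}
    - {"dy":0.09, "dz":-0.086, "jaw":0}
    - {"dy":0.094, "dz":-0.08, "jaw":0}
    - {"dy":0.096, "dz":-0.076, "jaw":0}
    - {"jaw":0}

```text
t: 4.95
tool_pos: [0.5332, 0.0957, 0.1418]
tcp_rot: [[0.173, 0.985, 0.0], [0.985, -0.173, 0.001], [0.001, 0.0, -1.0]]
force: [-8.9, 3.5, 7.6]
grip_width: 0.0074
grip_force: 59.8
```

Emit:
shift_gripper:
  moves:
    - {"dy":-0.012, "dz":-0.016, "jaw":0}
    - {"dy":0.102, "dz":-0.07, "jaw":0}
    - {"dy":0.106, "dz":-0.064, "jaw":0}
    - {"dy":0.108, "dz":-0.058, "jaw":0}
    - {"dy":0.112, "dz":-0.052, "jaw":0}
    - {"dy":0.114, "dz":-0.046, "jaw":0}
    - {"dy":0.116, "dz":-0.04, "jaw":0}
    - {"dy":0.118, "dz":-0.032, "jaw":0}
    - {"dy":0.122, "dz":-0.026, "jaw":0}
    - {"jaw":0}

```text
t: 5.95
tool_pos: [0.5774, 0.0876, 0.162]
tcp_rot: [[0.173, 0.985, 0.002], [0.985, -0.173, -0.0], [0.0, 0.002, -1.0]]
force: [-4.6, 1.1, 10.0]
grip_width: 0.0071
grip_force: 62.8
```

In the tool's units: 0.0061 m is 0.122, 0.0014 m is 0.028.

Emit:
shift_gripper:
  moves:
    - {"dz":-0.02, "jaw":0}
    - {"dy":0.122, "dz":-0.02, "jaw":0}
    - {"dy":0.122, "dz":-0.014, "jaw":0}
    - {"dy":0.122, "dz":-0.004, "jaw":0}
    - {"dy":0.122, "jaw":0}
    - {"dy":0.122, "dz":0.006, "jaw":0}
    - {"dy":0.122, "dz":0.014, "jaw":0}
    - {"dy":0.122, "dz":0.022, "jaw":0}
    - {"dy":0.122, "dz":0.028, "jaw":0}
    - {"jaw":0}

```text
t: 6.95
tool_pos: [0.6253, 0.0789, 0.1597]
tcp_rot: [[0.174, 0.985, 0.0], [0.985, -0.174, -0.001], [-0.0, 0.001, -1.0]]
force: [-1.4, -4.1, 4.9]
grip_width: 0.0068
grip_force: 63.7
```

Emit:
shift_gripper:
  moves:
    - {"dy":0.118, "dz":0.034, "jaw":0}
    - {"dy":0.116, "dz":0.04, "jaw":0}
    - {"dy":0.114, "dz":0.048, "jaw":0}
    - {"dy":0.112, "dz":0.052, "jaw":0}
    - {"dy":0.09, "dz":0.048, "jaw":0}
    - {"dy":0.086, "dz":0.052, "jaw":0}
    - {"jaw":0}
    - {"jaw":0}

```text
t: 7.75
tool_pos: [0.6563, 0.0734, 0.1456]
tcp_rot: [[0.173, 0.985, 0.0], [0.985, -0.173, -0.001], [-0.001, 0.001, -1.0]]
force: [1.6, -4.5, 0.8]
grip_width: 0.0073
grip_force: 64.3
```

```bash
python3 - <<'E'
from bench import ctrl
import cv2
c=ctrl.capture("scene");b=c["image"][120:250,130:300,::-1]
cv2.imwrite("pics/c4.png",cv2.resize(b,None,fx=4,fy=4,interpolation=cv2.INTER_CUBIC))
E
```

```text
(no output)
```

View pics/c4.png

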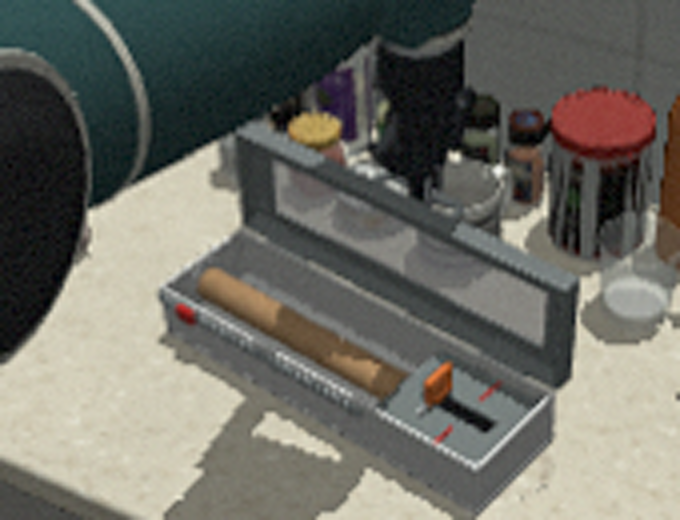

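The cover stands upright with the gripper behind it at (420,130). The tab is at (438,385), the red line runs (445,435)–(490,390), and the core is hanging. I'll release a little and rise.

In the tool's units: -0.03 m is -0.6, -0.025 m is -0.5.

Emit:
shift_gripper:
  moves:
    - {"jaw":0.024}
    - {"jaw":0.024}
    - {"jaw":0.024}
    - {"jaw":0.024}
    - {"dz":-0.2, "jaw":0.024}
    - {"dz":-0.3, "jaw":0.024}
    - {"dz":-0.5, "jaw":0.024}
    - {"dz":-0.6, "jaw":0.024}
    - {"dz":-0.6, "jaw":0.024}
    - {"jaw":0.024}
    - {"jaw":0.024}

```text
t: 8.9
tool_pos: [0.6559, 0.074, 0.2577]
tcp_rot: [[0.173, 0.985, 0.002], [0.985, -0.173, 0.0], [0.001, 0.002, -1.0]]
force: [0.1, -0.2, 0.3]
grip_width: 0.0239
grip_force: 0.0
```

```bash
python3 - <<'E'
from bench import ctrl
from h import *
np.set_printoptions(precision=4,suppress=True)
c=ctrl.capture("top");t=ctrl.capture("scene");P=[]
for n,k in(("top",c),("scene",t)):
    im=k["image"];h=cv2.cvtColor(im,cv2.COLOR_RGB2HSV);m=cv2.inRange(h,(5,170,120),(18,255,255))
    N,l,st,ce=cv2.connectedComponentsWithStats(m)
    for i in range(1,N):
        if st[i][4]>8: print(n,st[i],ce[i],plane(k,ce[i],.08),plane(k,ce[i],.065))
    np.savez(f"pics/{n}1.npz",**k)
a=c["image"][150:250,150:300,::-1];b=t["image"][120:250,140:300,::-1]
o=np.vstack([cv2.resize(a,(600,400)),])
b=cv2.resize(b,None,fx=2,fy=2)
b=cv2.copyMakeBorder(b,0,max(0,400-b.shape[0]),0,0,cv2.BORDER_CONSTANT)[:400,-200:]
cv2.imwrite("pics/c5.png",np.hstack([o,b]))
s=ctrl.read_state();print(s["tool_pos"],s["force"],s["joint_pos"])
E
```

```text
top [104 238  16  15 157] [112.1783 245.051 ] [0.4427 0.441  0.08  ] [0.4422 0.446  0.065 ]
scene [306 144   9   8  31] [311.1935 147.871 ] [ 1.0072 -0.0926  0.08  ] [ 1.0286 -0.0864  0.065 ]
scene [237 211   6   6  14] [239.5 213.5] [ 0.5213 -0.0107  0.08  ] [ 0.5346 -0.0031  0.065 ]
[0.6555 0.0739 0.2555] [ 0.3153  0.1363 -1.8073] [ 0.0736  0.0779  1.4434 -0.      1.6211  0.2476]
```

View pics/c5.png

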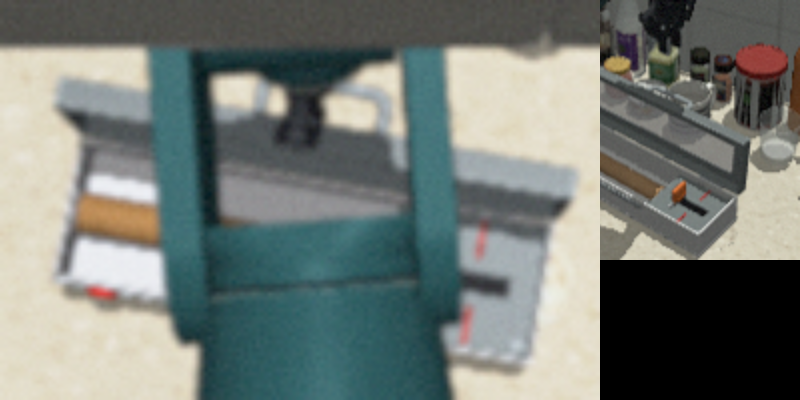

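The cover stays open with the gripper clear. In the top crop the red line shows at (482,240) and (466,325), and the arm hides the tab. I'll check the red line, then compute the move.

```bash
python3 - <<'E'
from bench import ctrl
from h import *
np.set_printoptions(precision=4,suppress=True)
c=np.load("pics/top1.npz");C=np.array([.5432,.0948]);ex=np.array([.985,-.1736]);ey=np.array([.1736,.985])
for n in("top","scene"):
    c=np.load(f"pics/{n}1.npz");h=cv2.cvtColor(c["image"],cv2.COLOR_RGB2HSV);m=cv2.inRange(h,(170,70,90),(180,255,255))|cv2.inRange(h,(0,70,90),(4,255,255))
    N,l,st,ce=cv2.connectedComponentsWithStats(m)
    for i in range(1,N):
        p=plane(c,ce[i],.047)[:2]
        if st[i][4]>3 and abs(p-C).max()<.25: print(n,st[i],p,"disp",ex@(p-C),ey@(p-C))
s=ctrl.read_state();R=np.array(s["tcp_rot"]);tab=C-.105*ey;print(tab,R.T@(np.r_[tab,.16]-s["tool_pos"]))
E
```

```text
top [269 206   3   8  11] [ 0.5545 -0.0437] disp 0.03513119412443677 -0.13450062553578698
top [171 222   8   3  17] [0.5119 0.2551] disp -0.05870103667793832 0.15243470960752298
top [265 227   3   8  12] [ 0.4878 -0.0316] disp -0.03259080090412158 -0.1340834982737454
scene [174 196   5   4  12] [0.5182 0.2606] disp -0.05338797728676583 0.15900891682275087
scene [250 215   5   5   9] [ 0.5544 -0.0428] disp 0.03495624015772866 -0.13356419561837637
scene [239 226   4   5   8] [ 0.4898 -0.0307] disp -0.030813446698338097 -0.13289358431588505
[ 0.525  -0.0086] [-0.1038 -0.1141  0.0957]
```

In the tool's units: -0.0283 m is -0.566, -0.0258 m is -0.516, -0.143 rad / 3.1416 = -0.0455.

Emit:
shift_gripper:
  moves:
    - {"dx":-0.516, "dy":-0.566, "jaw":0.024}
    - {"dx":-0.516, "dy":-0.566, "jaw":0.024}
    - {"dx":-0.516, "dy":-0.566, "jaw":0.024}
    - {"dx":-0.516, "dy":-0.566, "jaw":0.024}
    - {"twist":-0.0455, "jaw":0.024}
    - {"twist":-0.0455, "jaw":0.024}
    - {"twist":-0.0455, "jaw":0.024}
    - {"twist":-0.0455, "jaw":0.024}
    - {"twist":-0.0455, "jaw":0.024}
    - {"twist":-0.0455, "jaw":0.024}
    - {"twist":-0.0455, "jaw":0.024}
    - {"twist":-0.0455, "jaw":0.024}
    - {"twist":-0.0455, "jaw":0.024}
    - {"twist":-0.0455, "jaw":0.024}
    - {"twist":-0.0455, "jaw":0.024}
    - {"jaw":0.024}
    - {"jaw":0.024}

```text
t: 10.7
tool_pos: [0.5262, -0.0081, 0.2555]
tcp_rot: [[-0.985, 0.175, -0.001], [0.175, 0.985, 0.0], [0.001, -0.0, -1.0]]
force: [0.0, -0.0, 0.9]
grip_width: 0.0239
grip_force: 0.0
```

```bash
python3 - <<'E'
from bench import ctrl
from h import *
s=ctrl.read_state();R=np.array(s["tcp_rot"]);print((R.T@(np.array([.5261,-.0078,.053])-s["tool_pos"])).round(4))
E
```

```text
[-0.      0.0003  0.2025]
```

In the tool's units: 0.035 m is 0.7, 0.02 m is 0.4.

Emit:
shift_gripper:
  moves:
    - {"dz":0.7, "jaw":0.024}
    - {"dz":0.7, "jaw":0.024}
    - {"dz":0.7, "jaw":0.024}
    - {"dz":0.7, "jaw":0.024}
    - {"dz":0.4, "jaw":0.024}
    - {"dz":0.4, "jaw":0.024}
    - {"dz":0.24, "jaw":0.024}
    - {"dz":0.2, "jaw":0.024}
    - {"jaw":0.024}
    - {"jaw":0.024}

```text
t: 11.7
tool_pos: [0.5267, -0.0082, 0.0547]
tcp_rot: [[-0.985, 0.172, 0.001], [0.172, 0.985, -0.0], [-0.001, 0.0, -1.0]]
force: [-0.5, 0.3, 0.4]
grip_width: 0.024
grip_force: 0.0
```

Emit:
shift_gripper:
  moves:
    - {"jaw":0}
    - {"jaw":0}
    - {"jaw":0}
    - {"jaw":0}
    - {"jaw":0}

```text
t: 12.2
tool_pos: [0.5268, -0.0088, 0.0551]
tcp_rot: [[-0.985, 0.172, 0.001], [0.172, 0.985, -0.001], [-0.001, -0.001, -1.0]]
force: [-2.0, -5.8, 4.5]
grip_width: 0.0064
grip_force: 60.4
```

```bash
python3 - <<'E'
from bench import ctrl
s=ctrl.read_state();print(s["tool_pos"],s["force"],s["grip_width"])
E
```

```text
[ 0.52675613 -0.00879569  0.05514013] [-2.03925463 -5.78753178  4.52992225] 0.006418604075628967
```

In the tool's units: -0.003 m is -0.06.

Emit:
shift_gripper:
  moves:
    - {"dy":-0.06, "jaw":0}
    - {"dy":-0.06, "jaw":0}
    - {"dy":-0.06, "jaw":0}
    - {"dy":-0.06, "jaw":0}
    - {"dy":-0.06, "jaw":0}
    - {"dy":-0.06, "jaw":0}
    - {"dy":-0.06, "jaw":0}
    - {"dy":-0.06, "jaw":0}
    - {"dy":-0.06, "jaw":0}
    - {"dy":-0.06, "jaw":0}
    - {"jaw":0}
    - {"jaw":0}
    - {"jaw":0}
    - {"jaw":0}
    - {"jaw":0}

```text
t: 13.7
tool_pos: [0.5217, -0.0369, 0.0551]
tcp_rot: [[-0.985, 0.171, 0.001], [0.171, 0.985, 0.002], [-0.001, 0.002, -1.0]]
force: [-1.6, 9.9, 7.9]
grip_width: 0.0065
grip_force: 61.1
```

```bash
python3 - <<'E'
from bench import ctrl
from h import *
c=ctrl.capture("top");t=ctrl.capture("scene");np.savez("pics/scene2.npz",**t)
a=c["image"][170:245,155:295,::-1];b=t["image"][170:250,170:270,::-1]
cv2.imwrite("pics/c6.png",np.vstack([cv2.resize(b,(720,576),interpolation=cv2.INTER_CUBIC)]))
cv2.imwrite("pics/c7.png",cv2.resize(a,(700,375),interpolation=cv2.INTER_CUBIC))
s=ctrl.read_state();print(s["tool_pos"],s["force"],s["grip_width"])
E
```

```text
[ 0.52167257 -0.03685769  0.05511131] [-1.55198513 11.02935867  7.20281064] 0.006880506989000263
```

View pics/c6.png

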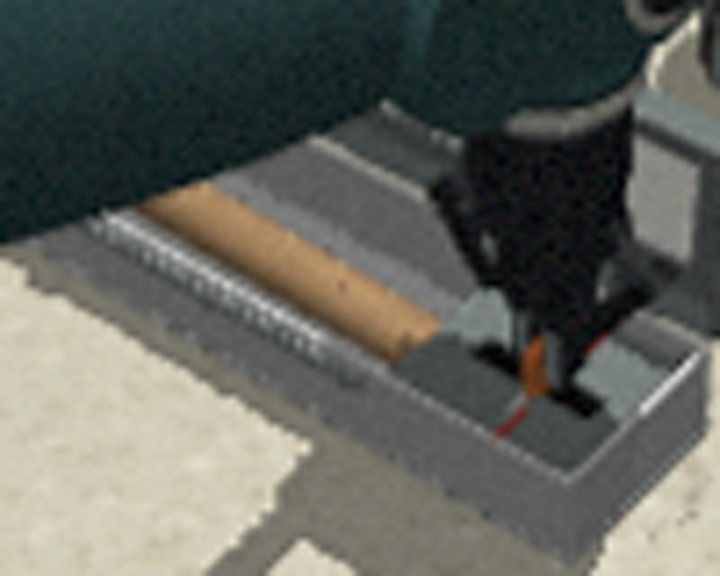

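The pointer at about (515,403) sits next to the red line at (510,418). The tool has moved 28.6 mm since gripping, so I'll add 1 mm, then measure the pointer and the core height.

In the tool's units: -0.0012 m is -0.024.

Emit:
shift_gripper:
  moves:
    - {"dy":-0.024, "jaw":0}
    - {"jaw":0}
    - {"jaw":0}
    - {"jaw":0}
    - {"jaw":0}

```text
t: 14.3
tool_pos: [0.5215, -0.038, 0.0551]
tcp_rot: [[-0.985, 0.171, 0.001], [0.171, 0.985, 0.002], [-0.001, 0.002, -1.0]]
force: [-2.7, 9.8, 7.8]
grip_width: 0.0067
grip_force: 61.1
```

```bash
python3 - <<'E'
from bench import ctrl
from h import *
np.set_printoptions(precision=4,suppress=True)
C=np.array([.5432,.0948]);ex=np.array([.985,-.1736]);ey=np.array([.1736,.985])
old=np.load("pics/scene1.npz");new=ctrl.capture("scene")
def brown(c):
    h=cv2.cvtColor(c["image"],cv2.COLOR_RGB2HSV);return cv2.inRange(h,(8,70,60),(20,190,255))
A,B=brown(old),brown(new)
for x in range(200,232,4):
    r=lambda m:(lambda q:(q.min(),q.max(),len(q)) if len(q) else None)(np.where(m[170:235,x])[0]+170)
    print(x,r(A),r(B))
# predicted core end top/axis pixel
for z in(.031,.024):print("core end axis",z,proj(new,np.r_[C-.066*ey,z]),"top",proj(new,np.r_[C-.066*ey,z+.017]))
s=ctrl.read_state();print(s["tool_pos"],s["force"])
b=new["image"][205:240,225:265,::-1]
cv2.imwrite("pics/c8.png",cv2.resize(b,None,fx=14,fy=14,interpolation=cv2.INTER_CUBIC))
E
```

```text
200 (np.int64(196), np.int64(205), 10) (np.int64(196), np.int64(205), 10)
204 (np.int64(199), np.int64(207), 9) (np.int64(199), np.int64(207), 9)
208 (np.int64(201), np.int64(209), 9) (np.int64(201), np.int64(210), 10)
212 (np.int64(203), np.int64(211), 9) (np.int64(204), np.int64(213), 10)
216 (np.int64(205), np.int64(214), 10) (np.int64(206), np.int64(215), 10)
220 (np.int64(207), np.int64(216), 10) (np.int64(208), np.int64(217), 10)
224 (np.int64(210), np.int64(218), 9) (np.int64(211), np.int64(220), 10)
228 (np.int64(212), np.int64(216), 5) (np.int64(213), np.int64(217), 5)
core end axis 0.031 [231.2553 217.8651] top [231.0746 214.4758]
core end axis 0.024 [231.3289 219.2437] top [231.1494 215.8785]
[ 0.5215 -0.038   0.0551] [-2.7883  9.3146  7.6409]
```

View pics/c8.png

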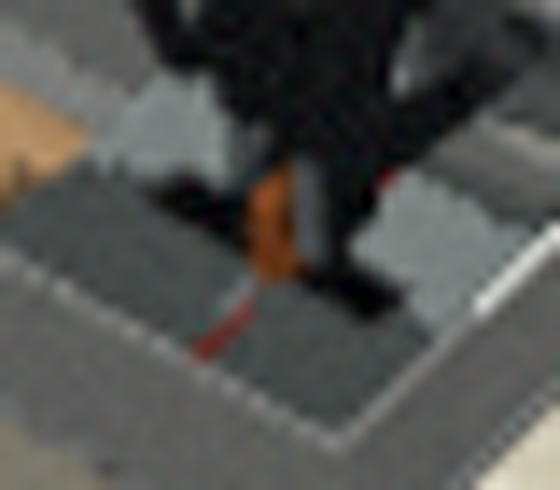

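View pics/c7.png

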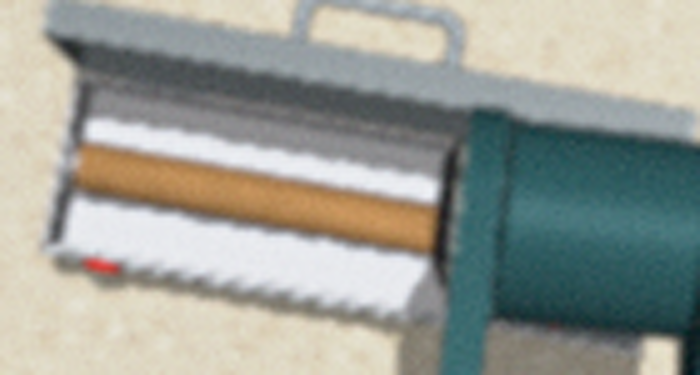

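The core end has dropped by about 1.3 px, as expected for lying in the tray, and its left end stays on the stub. The pointer near (238,290) may be slightly short of the line, so I'll measure it with averaged frames.

```bash
python3 - <<'E'
from bench import ctrl
from h import *
np.set_printoptions(precision=4,suppress=True,linewidth=150)
C=np.array([.5432,.0948]);ex=np.array([.985,-.1736]);ey=np.array([.1736,.985])
n=ctrl.capture("scene");I=np.mean([n["image"]]+[ctrl.capture("scene")["image"] for _ in range(5)],0)
o=np.load("pics/scene1.npz")
for nm,c,im,(u,v) in(("old",o,o["image"].astype(float),(235,221)),("new",n,I,(242,225))):
    print(nm,"blue, then red-blue");print(im[v-4:v+7,u-7:u+9,2].astype(int));print((im[v-4:v+7,u-7:u+9,0]-im[v-4:v+7,u-7:u+9,2]).astype(int))
for y in(-.104,-.134):
    for x in(-.017,-.022,-.027): print(y,x,[proj(n,np.r_[C+.0015*ex+y*ey+x*ex,z]).round(1).tolist() for z in(.047,.053)])
print(proj(n,np.r_[C+.0015*ex-.134*ey-.033*ex,.047]))
E
```

```text
old blue, then red-blue
[[108 129 129 126 127 127 133 111  44  21  25  27  27  28  47 126]
 [128 126 129 126 122 126 133  94  39  15  19  23  24  33  62 124]
 [128 126 127 128 125 129 128 102  39  19  23  31  21  12  40  92]
 [128 128 127 127 124 128 129 124  62  20  19  16  18  27  18  46]
 [127 127 127 127 125 124 125 150 108  50  57  67  31  14  28  24]
 [127 129 130 126 128 126 165 142  92  60 113 117  93  44  18  23]
 [122 128 129 128 129 124 125  97 108 112 132 129 123 115  92  45]
 [167 131 124 126 123 128 113 111 128 128 128 130 129 133 127 115]
 [143 205 156 125 126 127 126 129 128 128 126 129 128 131 129 130]
 [ 99 150 161 180 141 123 126 126 126 128 128 132 130 127  87 120]
 [ 93  86 117 138 181 185 140 127 126 128 132 128 129  91  68 122]]
[[ 31  -4  -7  -7  -3  -5  -8   1  55  73  80  73  77 107  51  -6]
 [ -3  -6  -7  -8  -5  -5  -9  -5  59  79  75  73  96  63   4  -9]
 [ -7  -7  -5  -6  -4  -7  -9  -9  54  79  82  92  74  25  -7  -4]
 [ -8  -7  -6  -4  -5  -8  -7 -11  43  79  61  73  23  -5  -8  -6]
 [ -8  -7  -5  -7  -5  -6  -7  -6   5  39   7   0  -5   2  -4  -4]
 [ 
[... 1325 characters left out ...]
 -3 -3 -3 -5  0 55 74 59 30 -1 -1 -2 -2]
 [-3 -4 -3 -3 -5 -4 -4 -3 19 15  4 -2 -2  1 -1 -1]
 [-3 -4 -4 -2 -4 -4 -3 22  5 -6 -4 -5 -4 -2 -1 -2]
 [-2 -4 -4 -2 -6 -6 24 46  4 -4 -4 -2 -2 -4 -2 -4]
 [-1 -3 -4 -5 -7 37 45 16 -3 -4 -4 -2 -4 -4 -3 -2]
 [ 0  0 -3  9 56 55 13 -3 -4 -3 -3 -3 -3 -3 -2 -4]
 [ 1  0 -1 19 41 12 -4 -4 -3 -3 -3 -4 -4 -3 -5 -3]
 [ 1  0  1  8  4 -1 -3 -4 -5 -3 -2 -3 -4 -3 -3 -5]]
-0.104 -0.017 [[236.7, 221.8], [236.7, 220.6]]
-0.104 -0.022 [[235.8, 222.6], [235.8, 221.4]]
-0.104 -0.027 [[234.9, 223.5], [234.9, 222.2]]
-0.134 -0.017 [[243.5, 225.6], [243.5, 224.4]]
-0.134 -0.022 [[242.6, 226.4], [242.6, 225.2]]
-0.134 -0.027 [[241.7, 227.2], [241.7, 226.0]]
[240.6389 228.2671]
```

The pointer moved (6.7, 4.1) px since rest against (6.8, 3.8) predicted for 30 mm. The tool travel of 29.7 mm and the spring force of about 10 N agree, so I'm handing in.

```bash
python3 - <<'E'
from bench import ctrl
s=ctrl.read_state();print(s["t"],s["tool_pos"],s["force"],s["grip_width"])
print(ctrl.close_job())
E
```

```text
14.65 [ 0.52148312 -0.03803834  0.05515482] [-2.8138164   9.38313643  7.68739473] 0.007160337470027643
the job is handed in; nothing more can be done
None
```

I handed the job in at 14.65 s: the cover is open and released, the core's pin end has dropped into the tray while its left end still appears to sit on the stub, and the gripper is holding the tab at the red line (about 30 mm drawn).

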